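# Hold a shelf bracket against a sprung rail for the screws

## Robot

A 7-joint arm with a two-finger parallel gripper is mounted at the origin on the work surface. World frame = base frame: x ahead of the robot, y to its left, z up, the work surface at z = 0. Lengths are in mm, angles in rad, forces in N, time in s.
With the tool pointing down it reaches from about 425 to 825 mm from the base axis. Payload 3.6 kg.
Tool frame: the origin (TCP) lies at the very end of the fingers, on their centre line; the grasp point (between the pads) lies 19 mm behind it; z points along the fingers, y is the direction in which the jaws open and shut (so a half turn about z gives the same grasp; the last joint's range is limited). The gripper opens to 93 mm and grips with 3 to 60 N. Pads are 15 mm wide; open, the fingers measure 128 mm over their backs; the gripper's body (75 mm by 188 mm) begins 65 mm behind the grasp point.
Start: joints at [-1.308, 0.615, -0.013, 1.423, 0.008, 1.103, -0.04], TCP at [185.088, 623.06, 218.64] pointing down, gripper open.
Joint ranges: [-3.12, 3.12], [-0.3, 2.06], [-1.34, 1.32], [0.26, 2.42], [-1.36, 4.5], [0.01, 1.98], [-2.84, 2.84]. Speed limits (rad/s): [2.79, 2.79, 3.14, 3.14, 3.14, 3.14, 3.14].

## Interface

Orientations are given as a 3x3 rotation matrix whose columns are the frame's x, y, z axes.
In Python, from cell import env, vision gives the robot as it stands.
- The arm moves only by the tool step_arm, never from a script. Its argument "moves" is a list of rows, each a list of 5 numbers: the shift along the world's x, y, z in cm, then the turn about the world's z in degrees, then the gripper's target within -1 to 1 (shut at 1, half-way at 0, fully open at -1). A call has exactly 8 rows; each row is the pose to reach, as a shift and turn from the pose commanded when the call began; what a row does not reach only later rows make up. A row lasts 1/12 s, in which the tool goes at most 41.7 mm and 7.16 degrees, less where a joint would pass 70% of its speed; a pose out of reach is approached as far as the arm can. A call with a gripper value outside its range is refused whole. The fingers move at their own pace and stop on an object; the grip force is fixed at half the most. Time passes only in rows, so rows that repeat a pose let the fingers close, or fill a call up. It gives the time, the measured TCP pose, the force and the opening at its end, in the units of the state.
- env.observe(): the state, without advancing time (a new reading comes with each control period).
- vision.snapshot(name): name is "scene" or "top" or "wrist"; returns the picture (420x560x3 uint8, red, green, blue); there is no depth.
- vision.get_calibration(name): a dict with "fx", "fy", "cx", "cy" (pixels), "D" ([k1, k2, p1, p2, k3] as OpenCV has them; the pictures are not rectified), "rvec" (rotation vector, rad) and "tvec" (3), from world to camera coordinates, as OpenCV has them. Camera axes: x right, y down, z forward; pixel columns grow to the right and rows downward; lengths in mm; the calibration is good to about 2 mm. A picture is of the moment at which its call begins: read the wrist's pose just before it. get_calibration takes no time and is no camera call; for the wrist camera it gives the pose at the moment of the call.
- env.sign_off(): hands the job in, once; it reports no verdict.
The state is a dict: "clock": time; "qpos": joint angles; "qvel": joint speeds; "joint_torque": joint torques, N m; "position": TCP position; "eef_rot": TCP orientation; "contact_force": force on the tool from outside, world axes, zero at the start; "wrist_torque": the same for the moment, N m; "opening": finger opening in mm.
Only numpy, scipy, OpenCV 4.12 (cv2) and the standard library are available. Lean on these libraries where they do the work, as an engineer would, in place of code of your own. Each camera call takes 0.05 s, during which the arm holds its last target. There are 200 camera calls.

## Task

A shelf bracket has to be screwed to the sprung rail on the assembly stand, and you are the third hand. First turn the black T-handle clockwise as far as it goes, so that the rail is locked and cannot slide back; then pick up the blue bracket and hold it upright in the air with its back plate flat against the rail's rubber face, centred on the yellow mark with top edges level, pushing steadily with about 7 N (never harder than 18 N). Finish while still holding and pushing it there, and leave the cups, the shaker and the tub where they stand.

Things in the scene. Friction and masses are not known exactly. Their poses are not given: they have to be found in the camera images.
- stand: Fixed grey assembly stand with a steel rail across it, 108 mm high, turned up to 0.25 rad. Origin on the table, below the middle of the rubber face at rest; x points away from the robot, from the face to the T-handle (the push direction), y along the rail to the left, z up. Its base, 220 mm along y, 12 mm thick, reaches from x = 8 to 168 mm.
- face_mark (a point): Centre of the front surface of the rail's black rubber face, which looks to the stand's -x and stands on springs: 160 mm wide (y), 60 high, 12 thick, 45 to 105 mm above the table; a yellow line 6 mm wide runs up its middle and over its top. The point, 75 mm above the table, moves with the face; axes as the stand's.
- face (a joint): How far the rubber face is pressed in towards the rail against its springs, m: 0 at rest, up to 0.024. 500 N per metre (2 mm for each newton, no preload): 7 N is 0.014. It needs no setting by itself.
- rail (a joint): How far the rail (carrying the rubber face) has slid back along the stand's x, m: 0 at its place, up to 0.030. It slides at about 2 N when not locked; when locked it gives about 2 mm and stops.
- lock (a joint): Turn of the T-handle, rad, growing clockwise from above: 0 free (bar along the stand's y, red end to -y), 1.571 locked at its stop (bar along the stand's x, red end to -x, towards the rail); locked means above 1.4. Starts at 0 to 0.25, stays where it is left, takes about 0.08 N m.
- lock_grip (a point): Centre of the T-handle's bar, on its upright turning axis, 125 mm behind the rubber face and 95 mm above the table. The black bar is 60 mm long, 14 mm thick, 26 mm high (82 to 108 mm above the table), with one red end. The point turns with the handle: its y axis lies along the bar (red end to -y).
- bracket_grip (a point): Loose blue shelf bracket, about 250 g, T-shaped from above: back plate 90 wide (y) x 60 high x 8 mm, and behind its middle a web 16 mm thick (y), 70 long (x), 50 high, to be grasped from above. The point lies in the web, 30 mm above the underside, 47 mm from the plate's outer surface, 31 from the web's free end. x along the web to the plate, z up. Stands on one of four places, yaw up to 0.5 rad.
- bracket_back (a point): Centre of the outer surface of the bracket's back plate (the side that goes against the rubber face), 47 mm along x from bracket_grip; same axes, x pointing out of the plate.
- bracket: The same bracket; origin at its underside, 30 mm below and 8 mm along x from bracket_grip.
- cups_mid (a point): Bystander: stack of white portion cups, 64 mm diameter, 69 mm high; the point is at its centre.
- shaker_mid (a point): Bystander: steel shaker, 62 mm diameter, 95 mm high; the point is at its centre.
- tub_mid (a point): Bystander: closed clear tub with a white lid, 110 mm diameter, 66 mm high; the point is at its centre.
Not all that is in view belongs to the job. Leave any red look-alike of the bracket alone.

How it is judged:
By the outcome, as a careful person would: the job done as asked, in the order asked, and still so for the second after the job is handed in, while the arm keeps its last pose, push and grip.
It also fails if it takes over 58 s, if anything falls off the work surface, if the arm or the gripper's body presses on something with over 40 N, if the wrist force passes 120 N, or if a joint passes its speed limit or range.

## Working session

There is one attempt and no reset: what is moved stays moved. The work goes in short steps, Python scripts to look and compute and a tool call to move; the robot and the scene stay as the last step left them, time stands still between calls to the robot, and variables do not carry over. Pictures are saved under pics/ and viewed, about 8 in all and at most 12, crops included, and the job is handed in when it is done.

Besides the shell and the picture viewer there is one more tool, called after "Emit:" as name(argument=value, ...), one argument or row to a line, values as JSON. step_arm: Moves the arm, as the interface text tells. Its arguments: {"type":"object","properties":{"moves":{"type":"array"}},"required":["moves"]}

```bash
mkdir -p pics; ls; cat > h.py <<'E'
import numpy as np, cv2
from cell import env, vision
def cal(n):
    c=vision.get_calibration(n); K=np.array([[c["fx"],0,c["cx"]],[0,c["fy"],c["cy"]],[0,0,1.]])
    R,_=cv2.Rodrigues(np.array(c["rvec"],float)); return K,np.array(c["D"],float),R,np.array(c["tvec"],float).reshape(3)
def onplane(C,uv,z):
    K,D,R,t=C; p=cv2.undistortPoints(np.array(uv,float).reshape(-1,1,2),K,D).reshape(-1,2)
    d=np.c_[p,np.ones(len(p))]@R; o=-R.T@t
    return o+d*((z-o[2])/d[:,2])[:,None]
def proj(C,P):
    K,D,R,t=C; return cv2.projectPoints(np.array(P,float).reshape(-1,1,3),cv2.Rodrigues(R)[0],t,K,D)[0].reshape(-1,2)
E
python3 - <<'E'
from h import *
o=env.observe(); print(o)
for n in("scene","top"):
    im=vision.snapshot(n); cv2.imwrite(f"pics/{n}0.png",im[:,:,::-1]); C=cal(n); print(n,-C[2].T@C[3])
E
```

```text
pics
{'clock': 0.0, 'qpos': array([-1.30851379,  0.61590146, -0.01260523,  1.42488176,  0.00811079,
        1.10339764, -0.04039652]), 'qvel': array([-0.00221291,  0.00025239, -0.0012196 ,  0.00188933, -0.00054836,
        0.0006499 , -0.00013742]), 'joint_torque': array([ 3.23287550e-04, -4.58922672e+01,  2.08856980e-01, -1.65750486e+01,
       -6.11804961e-02,  2.05300818e-02,  2.33778592e-04]), 'position': array([184.88654686, 622.32992334, 217.4984182 ]), 'eef_rot': array([[-9.58610014e-01,  2.84721598e-01, -6.72365482e-04],
       [ 2.84722387e-01,  9.58606892e-01, -2.44709309e-03],
       [-5.22060699e-05, -2.53724545e-03, -9.99996780e-01]]), 'contact_force': array([0.86302777, 0.3655601 , 0.13919029]), 'wrist_torque': array([ 0.05515953, -0.01624252,  0.01246422]), 'opening': 92.93604486550404}
scene [1557.58279611  220.53749583  825.81823044]
top [ 441.83700525   26.09746305 1378.95320146]
```

View pics/top0.png

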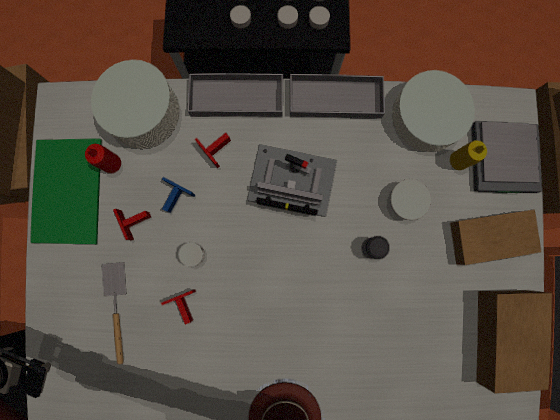

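View pics/scene0.png

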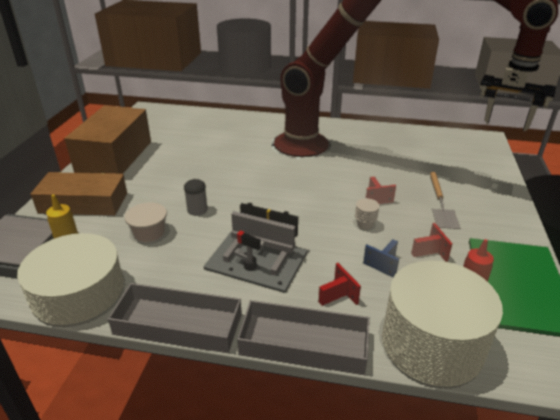

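The top view has +x up and +y left. The stand is near (290,185), with the handle's red end near (291,157). The blue bracket is near (175,193), with red look-alikes at (213,148), (130,222) and (180,305). Only the one at (175,193) is blue, so it fits the description; I'll confirm it in an enlarged crop.

```bash
python3 - <<'E'
from h import *
im=cv2.imread("pics/top0.png"); 
a=cv2.resize(im[165:225,145:205],(390,390),interpolation=cv2.INTER_CUBIC); b=cv2.resize(im[135:225,240:345],(400*105//90,400),interpolation=cv2.INTER_CUBIC)[:390,:405]
cv2.imwrite("pics/crop1.png",np.hstack([a,b]))
C=cal("top"); hsv=cv2.cvtColor(im,cv2.COLOR_BGR2HSV)
def m(lo,hi,box):
    k=cv2.inRange(hsv,lo,hi); z=np.zeros_like(k); x0,y0,x1,y1=box; z[y0:y1,x0:x1]=k[y0:y1,x0:x1]; return z
B=m((95,80,30),(125,255,255),(145,165,205,225)); c=max(cv2.findContours(B,0,2)[0],key=cv2.contourArea)
print("blue",cv2.contourArea(c),cv2.approxPolyDP(c,2.5,True).reshape(-1,2).tolist())
Y=m((20,100,60),(35,255,255),(240,190,330,220)); print("yel",np.argwhere(Y)[:,::-1].mean(0),Y.sum()/255, np.argwhere(Y)[:,::-1].tolist())
R=m((0,120,60),(8,255,255),(265,140,315,180)); print("red",np.argwhere(R)[:,::-1].mean(0),R.sum()/255)
K=((hsv[:,:,2]<38)*255).astype(np.uint8)
for box in((245,185,330,222),(275,145,320,185)):
    z=np.zeros_like(K); x0,y0,x1,y1=box; z[y0:y1,x0:x1]=K[y0:y1,x0:x1]
    for c in cv2.findContours(z,0,2)[0]:
        if cv2.contourArea(c)>15: print(box,cv2.contourArea(c),cv2.minAreaRect(c),cv2.boxPoints(cv2.minAreaRect(c)).round(1).tolist())
E
```

```text
blue 270.5 [[163, 177], [174, 186], [162, 208], [170, 211], [181, 192], [179, 188], [191, 192]]
yel [286.47058824 205.17647059] 17.0 [[286, 203], [287, 203], [288, 203], [286, 204], [287, 204], [288, 204], [285, 205], [286, 205], [287, 205], [288, 205], [285, 206], [286, 206], [287, 206], [285, 207], [286, 207], [287, 207], [286, 208]]
red [304.48 163.56] 25.0
(245, 185, 330, 222) 176.5 ((302.76922607421875, 207.15383911132812), (29.417421340942383, 11.766969680786133), 11.309932708740234) [[287.20001220703125, 210.0], [289.5, 198.5], [318.29998779296875, 204.3000030517578], [316.0, 215.8000030517578]]
(245, 185, 330, 222) 182.5 ((271.173095703125, 200.63462829589844), (30.005769729614258, 11.7669677734375), 11.309932708740234) [[255.3000030517578, 203.5], [257.6000061035156, 191.89999389648438], [287.0, 197.8000030517578], [284.70001220703125, 209.3000030517578]]
(245, 185, 330, 222) 69.5 ((288.7991943359375, 194.48165893554688), (63.347476959228516, 2.360222339630127), 11.560131072998047) [[257.5, 189.3000030517578], [258.0, 187.0], [320.1000061035156, 199.6999969482422], [319.6000061035156, 202.0]]
(275, 145, 320, 185) 165.0 ((295.550048828125, 164.85000610351562), (24.98199462890625, 15.178932189941406), 18.434947967529297) [[281.29998779296875, 168.10000610351562], [286.1000061035156, 153.6999969482422], [309.79998779296875, 161.60000610351562], [305.0, 176.0]]
```

View pics/crop1.png

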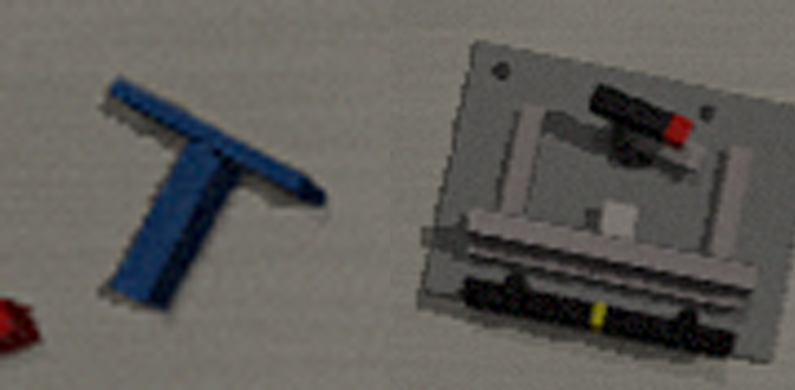

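The crop confirms a blue T at top pixel (175,193), with its plate up and to the right. That points its x axis to +x, −y. The handle bar is centred near (297,161) with its red end on the right (−y side).

```bash
python3 - <<'E'
from h import *
C=cal("top"); f=lambda u,v,z:onplane(C,[[u,v]],z)[0].round(1)
L=lambda x,y,s,u0,v0:(x/s+u0,y/s+v0)
s2=400/90
for n,p in dict(barL_b=(593,113),barL_t=(602,85),red_b=(685,148),red_t=(692,122)).items(): print(n,f(*L(p[0]-390,p[1],s2,240,135),108))
for n,p in dict(faceBL=(467,278),faceBR=(735,328),yelTop=(599,303),yelBot=(595,327)).items(): print(n,f(*L(p[0]-390,p[1],s2,240,135),105))
for n,p in dict(plL=(118,78),plR=(325,185),plL2=(109,92),plR2=(305,200)).items(): print(n,f(*L(p[0],p[1],6.5,145,165),60))
for n,p in dict(webL=(112,288),webR=(140,295),wTopL=(187,148),wTopR=(222,165)).items(): print(n,f(*L(p[0],p[1],6.5,145,165),50))
print("base", *[f(*L(p[0]-390,p[1],s2,240,135),12) for p in((477,40),(418,305),(770,362))])
for n,uv,z in(("cups",(190,254),69),("shk",(376,247),95),("tub",(410,200),66)): print(n,f(*uv,z))
Cw=cal("wrist"); o=env.observe(); print("wristcam rel tool", o["eef_rot"].T@(-Cw[2].T@Cw[3]-o["position"]), (o["eef_rot"].T@Cw[2].T).round(2),Cw[0][0,0])
E
```

```text
barL_b [688.7   5.  108. ]
barL_t [705.3  -0.  108. ]
red_b [669.  -48.1 108. ]
red_t [684.2 -52.1 108. ]
faceBL [592.5  76.3 105. ]
faceBR [565.4 -77.6 105. ]
yelTop [5.789e+02 5.000e-01 1.050e+02]
yelBot [565.1   2.7 105. ]
plL [650.8 331.3  60. ]
plR [607.1 243.9  60. ]
plL2 [644.9 334.9  60. ]
plR2 [600.8 252.   60. ]
webL [564.9 333.2  50. ]
webR [562.1 321.4  50. ]
wTopL [623.2 303.6  50. ]
wTopR [616.3 288.7  50. ]
base [752.9  76.1  12. ] [586.4 109.9  12. ] [ 553.7 -106.8   12. ]
cups [446.6 251.9  69. ]
shk [ 469.7 -229.5   95. ]
tub [ 595.9 -327.7   66. ]
wristcam rel tool [  77.41010472   -1.26787181 -165.27457919] [[ 0.   -0.96 -0.28]
 [ 1.    0.   -0.  ]
 [ 0.   -0.28  0.96]] 291.74608605133415
```

Emit:
step_arm(
  moves=[
    [2.4,-3.3,0,0,0],
    [4.8,-6.6,0,0,0],
    [7.2,-9.9,0,1,0],
    [9.6,-13.2,0,2,0],
    [12,-16.5,0,3,0],
    [14.4,-19.8,0,4,0],
    [16.8,-23.1,0,5,0],
    [19.2,-26.4,0,6,0],
  ],
)

```text
clock: 0.77
position: [377.7, 357.1, 218.4]
eef_rot: [[-0.983, 0.182, -0.0], [0.182, 0.983, -0.001], [0.0, -0.001, -1.0]]
contact_force: [0.2, 0.9, 0.4]
opening: 47.7
```

Emit:
step_arm(
  moves=[
    [2.4,-3.3,0,0,0],
    [4.8,-6.6,0,0,0],
    [7.2,-9.9,0,0,0],
    [9.6,-13.2,0,0,0],
    [11.3,-16,0,0,0],
    [12.3,-17.6,0,0,0],
    [12.3,-17.6,0,0,0],
    [12.3,-17.6,0,0,0],
  ],
)

```text
clock: 1.43
position: [500.1, 182.2, 218.2]
eef_rot: [[-0.983, 0.186, -0.001], [0.186, 0.983, -0.0], [0.001, -0.0, -1.0]]
contact_force: [0.1, 0.4, -0.3]
opening: 46.5
```

```bash
python3 - <<'E'
from h import *
import pickle
o=env.observe(); C=cal("wrist"); im=vision.snapshot("wrist")[:,:,::-1]; print(o["clock"],o["position"],o["eef_rot"][:,1],o["contact_force"],o["opening"])
cv2.imwrite("pics/w1.png",im); pickle.dump(C,open("w1.pkl","wb"))
cv2.imwrite("pics/w1x.png",cv2.resize(im,(800,600),interpolation=cv2.INTER_CUBIC))
E
```

```text
1.4333 [500.09810398 182.15219004 218.20929966] [ 1.85776790e-01  9.82591897e-01 -3.83604387e-04] [ 0.05984562  0.39452576 -0.26048751] 46.53387385862853
```

View pics/w1x.png

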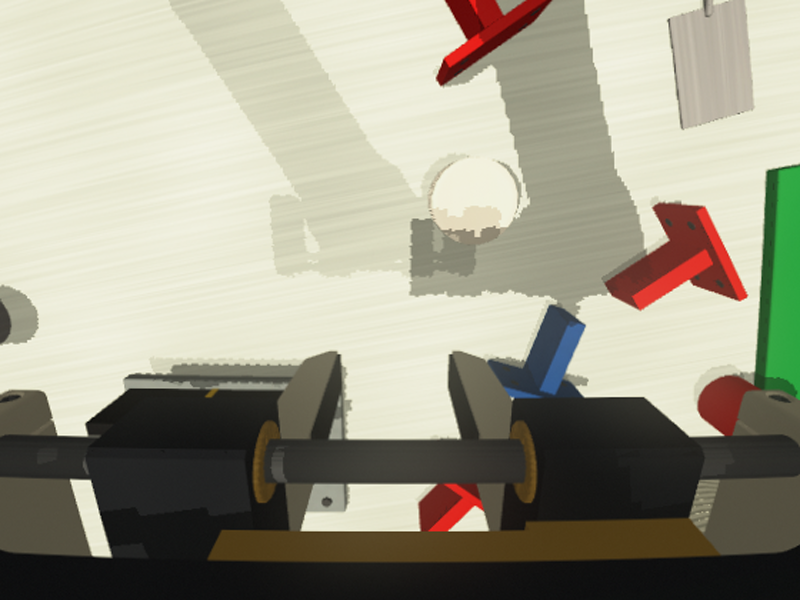

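The wrist view looks back towards the robot, with +y to the right. It shows the blue bracket at (545,355), with the web tilted up and to the right, the cups at (475,195), and the stand partly hidden by the fingers. Next I'll move above the handle so the camera sees the rubber face.

Emit:
step_arm(
  moves=[
    [2.8,-2.8,0,0,0],
    [5.6,-5.6,0,0,0],
    [8.4,-8.4,0,0,0],
    [11.2,-11.2,0,0,0],
    [14,-14,0,0,0],
    [16.8,-17,0,0,0],
    [18.8,-20.2,0,0,0],
    [18.8,-20.2,0,0,0],
  ],
)

```text
clock: 2.15
position: [690.4, -27.0, 217.2]
eef_rot: [[-0.982, 0.191, 0.001], [0.191, 0.982, -0.007], [-0.002, -0.007, -1.0]]
contact_force: [0.4, -2.4, -1.1]
opening: 46.5
```

```bash
python3 - <<'E'
from h import *
import pickle
o=env.observe(); C=cal("wrist"); im=vision.snapshot("wrist")[:,:,::-1]; print(o["clock"],o["position"],o["eef_rot"][:,1],o["contact_force"],o["opening"])
cv2.imwrite("pics/w2.png",im); pickle.dump(C,open("w2.pkl","wb"))
cv2.imwrite("pics/w2x.png",cv2.resize(im,(800,600),interpolation=cv2.INTER_CUBIC))
E
```

```text
2.15 [690.43895148 -27.01864664 217.16441274] [ 0.19059145  0.98164526 -0.0068904 ] [ 0.42227899 -2.38232163 -1.0898941 ] 46.46298624514558
```

View pics/w2x.png

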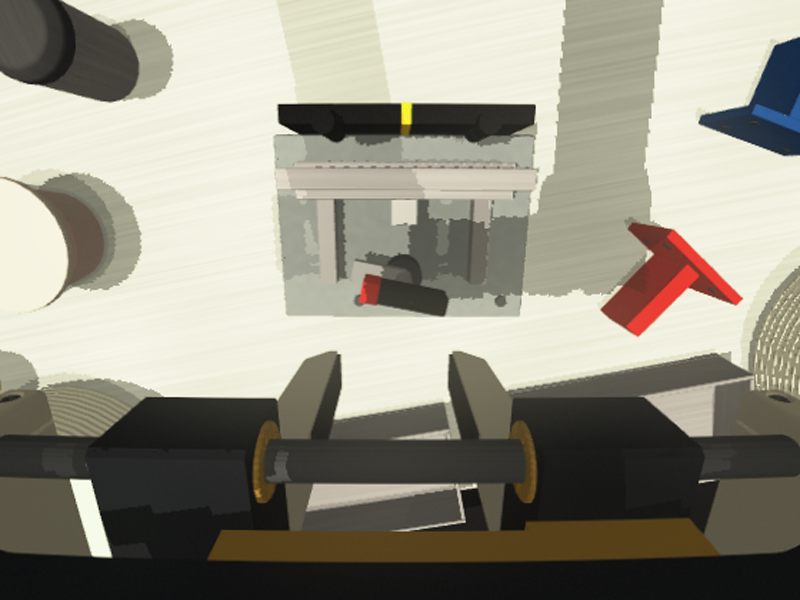

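The view is clear. The front top edge of the face runs from (278,104) to (536,104), the yellow line is at x≈406, and the bar runs from (359,302)/(366,275) at the red end to (444,316)/(449,291).

```bash
python3 - <<'E'
from h import *
import pickle
C=pickle.load(open("w2.pkl","rb")); s=0.7
g=lambda u,v,z:onplane(C,[[u*s,v*s]],z)[0].round(1)
im=cv2.imread("pics/w2.png"); hsv=cv2.cvtColor(im,cv2.COLOR_BGR2HSV)
Y=cv2.inRange(hsv,(20,120,60),(35,255,255)); a=np.argwhere(Y[60:100,250:320])[:,::-1]+[250,60]
for v in range(a[:,1].min(),a[:,1].max()+1):
    r=a[a[:,1]==v]; print(v,r[:,0].min(),r[:,0].max(),onplane(C,[[r[:,0].mean(),v-.5]],105)[0].round(1)[:2], im[v,int(r[:,0].mean())])
for n,p in dict(FL=(278,103.5),FR=(536,103.5)).items(): print(n,g(*p,105))
print("bar", g(362,288,108), g(447,304,108), g(366,275,108),g(449,291,108),g(359,302,82),g(359,302,108),g(444,316,108))
# bar mask
R=cv2.inRange(hsv,(0,150,60),(8,255,255)); R[:180]=0;R[225:]=0;R[:,:240]=0;R[:,300:]=0
K=((hsv[:,:,2]<45)*255).astype(np.uint8);K[:,:255]=0;K[:190]=0;K[225:]=0;K[:,318:]=0
m=cv2.morphologyEx(R|K,cv2.MORPH_OPEN,np.ones((3,3)))
c=max(cv2.findContours(m,0,2)[0],key=cv2.contourArea); print(cv2.minAreaRect(c)); b=cv2.boxPoints(cv2.minAreaRect(c)); print(b/s, onplane(C,b,108).round(1).tolist())
o=env.observe(); print(o["position"],o["qpos"],o["qvel"].round(3), o["clock"])
E
```

```text
72 281 287 [568.2   1.4] [ 68 243 246]
73 280 288 [569.    1.3] [ 50 244 247]
74 280 288 [569.8   1.1] [ 50 244 247]
75 280 288 [570.6   1. ] [ 50 244 247]
76 280 288 [571.4   0.8] [ 51 244 247]
77 280 288 [572.2   0.7] [ 51 244 247]
78 280 288 [5.731e+02 5.000e-01] [ 51 243 247]
79 280 288 [5.739e+02 4.000e-01] [ 51 243 247]
80 280 288 [5.747e+02 2.000e-01] [ 52 244 247]
81 280 288 [5.755e+02 1.000e-01] [ 51 243 247]
82 280 288 [ 5.763e+02 -1.000e-01] [ 51 243 247]
83 280 288 [ 5.771e+02 -2.000e-01] [ 53 244 247]
84 280 288 [ 5.779e+02 -4.000e-01] [ 52 243 247]
85 280 288 [ 5.787e+02 -5.000e-01] [ 52 243 247]
86 280 288 [579.5  -0.7] [ 48 235 240]
87 281 287 [580.3  -0.8] [ 26 119 149]
88 281 287 [581.1  -1. ] [ 21  91 115]
89 281 287 [582.   -1.1] [ 23  93 117]
90 281 286 [582.7  -1.7] [ 22  91 115]
91 280 286 [583.4  -2.3] [ 23  92 116]
92 280 286 [584.3  -2.5] [ 23  92 115]
93 280 286 [585.1  -2.6] [ 23  93 116]
94 282 284 [585.9  -2.8] [ 57  98 111]
FL [553.7 -75.7 105. ]
FR [583.8  79.8 105. ]
bar [677.1 -49.  108. ] [699.1   5.8 108. ] [668.8 -44.5 108. ] [690.3   8.6 108. ] [693.3 -57.   82. ] [686.4 -53.1 108. ] [707.3   2.5 108. ]
((258.7470703125, 202.38824462890625), (11.605780601501465, 19.740671157836914), 12.52880859375)
[[358.48743 301.09247]
 [364.60507 273.56305]
 [380.78992 277.15967]
 [374.6723  304.6891 ]] [[685.7, -53.3, 108.0], [667.7, -45.2, 108.0], [672.2, -35.0, 108.0], [690.3, -43.0, 108.0]]
[688.85518545 -22.28900894 217.22659937] [-0.02316935  0.68285246  0.04349478  1.29420823 -0.02697504  1.16618166
  1.40352907] [-0.054 -0.034 -0.078  0.053 -0.041  0.004 -0.013] 2.2
```

Emit:
step_arm(
  moves=[
    [0,0,0,7,0],
    [0,0,0,14,0],
    [0,0,0,21,0],
    [0,0,0,28,0],
    [0,0,0,35,0],
    [0,0,0,42,0],
    [0,0,0,49,0],
    [0,0,0,56,0],
  ],
)

```text
clock: 2.87
position: [687.2, -14.4, 218.7]
eef_rot: [[-0.693, -0.721, -0.001], [-0.721, 0.693, 0.002], [-0.001, 0.002, -1.0]]
contact_force: [0.5, -0.6, 0.6]
opening: 46.2
```

Emit:
step_arm(
  moves=[
    [0,0,0,7,0],
    [0,0,0,14,0],
    [0,0,-1.5,21,0],
    [0,0,-3,23,0],
    [0,0,-4.5,23,0],
    [0,0,-6,23,0],
    [0,0,-6,23,0],
    [0,0,-6,23,0],
  ],
)

```text
clock: 3.53
position: [687.1, -15.7, 158.1]
eef_rot: [[-0.363, -0.932, -0.002], [-0.932, 0.363, 0.002], [-0.001, 0.003, -1.0]]
contact_force: [-0.5, -1.1, 1.2]
opening: 46.5
```

```bash
python3 - <<'E'
from h import *
o=env.observe(); print(o["clock"],o["position"],o["eef_rot"][:,1],np.arctan2(*o["eef_rot"][1::-1,1]),o["qpos"],o["qvel"].round(3),o["contact_force"])
E
```

```text
3.5333 [687.06866363 -15.69497582 158.12860362] [-0.93160006  0.36347489  0.00270888] 2.7695960267394666 [ 0.15358969  0.74717341 -0.30835813  1.36649121  0.23589844  1.06617425
  2.57747887] [ 0.009 -0.021  0.002 -0.041  0.004 -0.002  0.003] [-0.48395894 -1.06351542  1.20007232]
```

Emit:
step_arm(
  moves=[
    [0.2,-0.6,-1,0,0],
    [0.2,-0.6,-2.5,0,0],
    [0.2,-0.6,-4,0,0],
    [0.2,-0.6,-5.5,0,0],
    [0.2,-0.6,-7,0,0],
    [0.2,-0.6,-7.4,0,0],
    [0.2,-0.6,-7.4,0,0],
    [0.2,-0.6,-7.4,0,0],
  ],
)

```text
clock: 4.2
position: [690.8, -24.8, 85.5]
eef_rot: [[-0.367, -0.93, 0.002], [-0.93, 0.367, 0.0], [-0.001, -0.001, -1.0]]
contact_force: [0.2, 0.3, 1.3]
opening: 46.5
```

Emit:
step_arm(
  moves=[
    [0,0,0,0,0.4],
    [0,0,0,0,1],
    [0,0,0,0,1],
    [0,0,0,0,1],
    [0,0,0,0,1],
    [0,0,0,0,1],
    [0,0,0,0,1],
    [0,0,0,0,1],
  ],
)

```text
clock: 4.87
position: [689.2, -24.6, 84.9]
eef_rot: [[-0.367, -0.93, -0.002], [-0.93, 0.367, 0.0], [0.0, 0.002, -1.0]]
contact_force: [-3.0, 0.3, 3.5]
opening: 14.2
```

Emit:
step_arm(
  moves=[
    [0,0,0,-5,1],
    [0,0,0,-10,1],
    [0,0,0,-15,1],
    [0,0,0,-20,1],
    [0,0,0,-25,1],
    [0,0,0,-30,1],
    [0,0,0,-35,1],
    [0,0,0,-40,1],
  ],
)

```text
clock: 5.53
position: [687.3, -22.8, 84.9]
eef_rot: [[-0.88, -0.475, -0.006], [-0.475, 0.88, 0.002], [0.005, 0.005, -1.0]]
contact_force: [-8.5, 3.0, 6.7]
opening: 13.8
```

Emit:
step_arm(
  moves=[
    [0,0,0,-5,1],
    [0,0,0,-10,1],
    [0,0,0,-15,1],
    [0,0,0,-20,1],
    [0,0,0,-25,1],
    [0,0,0,-30,1],
    [0,0,0,-35,1],
    [0,0,0,-37,1],
  ],
)

```text
clock: 6.2
position: [686.9, -20.3, 84.9]
eef_rot: [[-0.989, 0.148, -0.008], [0.148, 0.989, 0.005], [0.008, 0.004, -1.0]]
contact_force: [-7.7, 4.9, 6.7]
opening: 13.9
```

Emit:
step_arm(
  moves=[
    [0,0,0,-2,1],
    [0,0,0,-4,1],
    [0,0,0,-5,1],
    [0,0,0,-5,1],
    [0,0,0,-5,1],
    [0,0,0,-5,1],
    [0,0,0,-5,1],
    [0,0,0,-5,1],
  ],
)

```text
clock: 6.87
position: [687.0, -20.2, 84.8]
eef_rot: [[-0.974, 0.228, -0.007], [0.228, 0.974, 0.005], [0.008, 0.003, -1.0]]
contact_force: [-7.2, 5.0, 8.0]
opening: 13.6
```

```bash
python3 - <<'E'
from h import *
o=env.observe(); print(o["clock"],o["position"],np.arctan2(*o["eef_rot"][1::-1,1]),o["contact_force"],o["wrist_torque"])
E
```

```text
6.8667 [686.98630407 -20.17035566  84.8418869 ] 1.3404675089387463 [-7.23004806  4.95045299  7.99165028] [1.09379463 1.64983253 0.59006404]
```

Emit:
step_arm(
  moves=[
    [0,0,0,0,0],
    [0,0,0,0,0],
    [0,0,0,0,0],
    [0,0,1,0,0],
    [0,0,3,0,0],
    [0,0,6,0,0],
    [0,0,9,0,0],
    [0,0,11,0,0],
  ],
)

```text
clock: 7.53
position: [691.8, -26.0, 198.7]
eef_rot: [[-0.972, 0.235, 0.005], [0.235, 0.972, -0.001], [-0.006, 0.0, -1.0]]
contact_force: [0.7, -0.6, 0.2]
opening: 46.8
```

Emit:
step_arm(
  moves=[
    [0,0,2,0,0],
    [0,0,2.5,0,0],
    [0,0,2.5,0,0],
    [0,0,2.5,0,0],
    [0,0,2.5,0,0],
    [0,0,2.5,0,0],
    [0,0,2.5,0,0],
    [0,0,2.5,0,0],
  ],
)

```text
clock: 8.2
position: [689.7, -24.9, 218.6]
eef_rot: [[-0.972, 0.234, -0.002], [0.234, 0.972, -0.0], [0.002, -0.0, -1.0]]
contact_force: [-0.4, -0.6, -0.4]
opening: 46.7
```

```bash
python3 - <<'E'
from h import *
import pickle
o=env.observe(); C=cal("wrist"); im=vision.snapshot("wrist")[:,:,::-1]; print(o["clock"],o["position"],np.arctan2(*o["eef_rot"][1::-1,1]),o["contact_force"],o["opening"],np.abs(o["qvel"]).max())
cv2.imwrite("pics/w3.png",im); pickle.dump(C,open("w3.pkl","wb"))
cv2.imwrite("pics/w3x.png",cv2.resize(im[:230],(800,329),interpolation=cv2.INTER_CUBIC))
E
```

```text
8.2 [689.72076686 -24.91649293 218.56092438] 1.3343730070273863 [-0.40810952 -0.59480147 -0.44640512] 46.659945490273564 0.0060519016372722135
```

View pics/w3x.png

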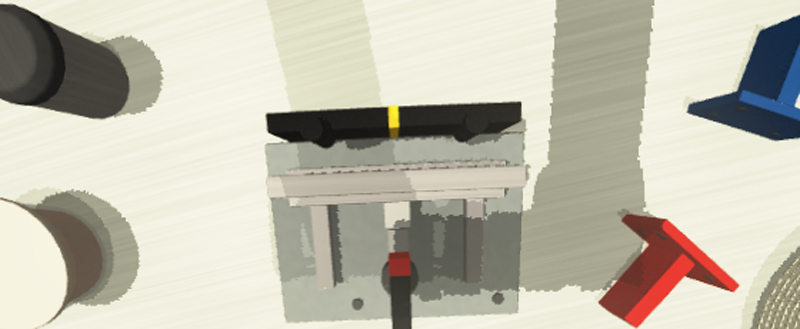

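The handle is now turned: its red end at (400,264) points to the rail, and the bar is perpendicular to the face. I'll check the numbers and measure the bracket from this view.

```bash
python3 - <<'E'
from h import *
import pickle
C=pickle.load(open("w3.pkl","rb")); s=0.7
g=lambda u,v,z:onplane(C,[[u*s,v*s]],z)[0]
im=cv2.imread("pics/w3.png"); hsv=cv2.cvtColor(im,cv2.COLOR_BGR2HSV)
FL,FR=g(267,114.5,105),g(521,101.5,105); d=FR-FL; print(FL,FR,np.hypot(*d[:2]),"yaw",np.arctan2(-d[0],d[1]))
a,b=g(399.5,253,108),g(401,328,108); e=b-a; print("bar",a,b,"yaw of -e",np.arctan2(e[1],e[0]))
Y=cv2.inRange(hsv,(20,120,60),(35,255,255)); a=np.argwhere(Y[60:100,250:320])[:,::-1]+[250,60]
v=a[:,1].min(); r=a[a[:,1]==v+2]; print("yel top row",v, onplane(C,[[r[:,0].mean(),v+2]],105)[0].round(1))
# bracket from top image: top faces by brightness
im=cv2.imread("pics/w1.png"); C1=pickle.load(open("w1.pkl","rb"))
print("web end w1", *[onplane(C1,[[u*s,v*s]],50)[0].round(1) for u,v in((556,306),(585,322))])
c=im[205:290,330:420]; k=cv2.resize(c,(540,510),interpolation=cv2.INTER_CUBIC)
w3=cv2.resize(cv2.imread("pics/w3.png")[0:105,470:560],(437,510),interpolation=cv2.INTER_CUBIC)[:,:255]
cv2.imwrite("pics/c2.png",np.hstack([k,w3]))
E
```

```text
[554.78150642 -75.57341236 105.        ] [584.27579726  79.25373277 105.        ] 157.61141476018082 yaw -0.18824273405245573
bar [658.17959705 -15.35482337 108.        ] [709.86497226 -26.48797688 108.        ] yaw of -e -0.21216074257117704
yel top row 74 [570.2   1.3 105. ]
web end w1 [545.3 310.   50. ] [564.2 333.4  50. ]
```

View pics/c2.png

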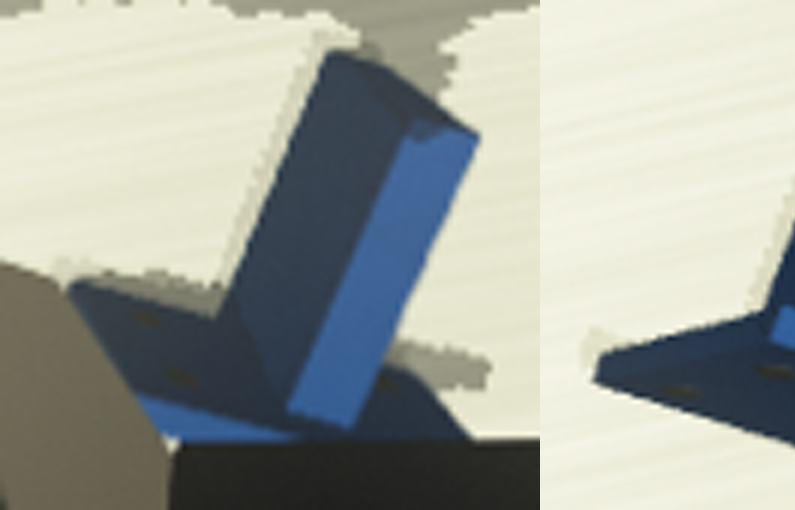

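The left crop shows the web top (bright blue) from its free end at (413–480,130) to the plate junction at (288–350,420). It is the blue bracket, lying flat and upright.

```bash
python3 - <<'E'
from h import *
import pickle
C=pickle.load(open("w1.pkl","rb")); g=lambda x,y,z:onplane(C,[[330+x/6-.4,205+y/6-.4]],z)[0][:2].round(1)
fl,fr,jl,jr=[g(x,y,50) for x,y in((408,128),(480,137),(288,408),(350,430))]
print(fl,fr,jl,jr,"width",np.hypot(*(fr-fl)),np.hypot(*(jr-jl)))
for a,b in((fl,jl),(fr,jr)): d=b-a; print("len",np.hypot(*d),"yaw",np.arctan2(d[1],d[0]))
f=(fl+fr)/2;j=(jl+jr)/2;d=(j-f)/np.hypot(*(j-f)); print("yaw",np.arctan2(d[1],d[0]),"grip from free end",f+31*d,"from junction",j-39*d)
E
```

```text
[562.1 319. ] [566.8 333.4] [620.4 289.5] [628.1 302.2] width 15.147607071745647 14.851935900750462
len 65.33865624574777 yaw -0.4684388112162806
len 68.78321016061992 yaw -0.4707996326965595
yaw -0.4696495375972046 grip from free end [592.09353554 312.17021231] from junction [589.47264883 313.50037806]
```

Emit:
step_arm(
  moves=[
    [-1,3.4,0,-2,0],
    [-2,6.8,0,-4,0],
    [-3,10.2,0,-6,0],
    [-4,13.6,0,-8,0],
    [-5,17,0,-10,0],
    [-6,20.4,0,-12,0],
    [-7,23.8,0,-13.4,0],
    [-8,27.2,0,-13.4,0],
  ],
)

```text
clock: 8.92
position: [609.4, 248.7, 219.6]
eef_rot: [[-0.891, 0.454, -0.0], [0.454, 0.891, -0.0], [-0.0, -0.0, -1.0]]
contact_force: [0.3, 0.3, 0.2]
opening: 46.4
```

Emit:
step_arm(
  moves=[
    [-1,3.2,0,0,0],
    [-1.9,6.3,0,0,0],
    [-1.9,6.5,-2,0,0],
    [-1.9,6.5,-5,0,0],
    [-1.9,6.5,-8,0,0],
    [-1.9,6.5,-10,0,0],
    [-1.9,6.5,-10,0,0],
    [-1.9,6.5,-10,0,0],
  ],
)

```text
clock: 9.58
position: [590.6, 311.9, 118.8]
eef_rot: [[-0.891, 0.453, -0.002], [0.453, 0.891, -0.001], [0.001, -0.002, -1.0]]
contact_force: [0.8, 0.3, 0.4]
opening: 46.5
```

```bash
python3 - <<'E'
from h import *
import pickle
o=env.observe(); C=cal("wrist"); im=vision.snapshot("wrist")[:,:,::-1]; print(o["clock"],o["position"],np.arctan2(*o["eef_rot"][1::-1,1]),o["contact_force"],o["opening"],np.abs(o["qvel"]).max())
cv2.imwrite("pics/w4.png",im)
g=np.array([590.5,312.8]);x=np.array([np.cos(.47),-np.sin(.47)]);y=np.array([-x[1],x[0]])
P=[[*(g+a*x+b*y),50] for a,b in((-31,-8),(-31,8),(39,8),(39,-8))]; q=proj(C,P); print(q.round())
big=im.copy(); cv2.polylines(big,[q.round().astype(int)],True,(0,255,0),1); cv2.imwrite("pics/w4x.png",big)
E
```

```text
9.5833 [590.56879955 311.87265752 118.75288732] 1.1005782921086034 [0.84573094 0.30186215 0.38156754] 46.526063784589795 0.050868142881044444
[[269. 187.]
 [289. 187.]
 [288. 265.]
 [269. 265.]]
```

View pics/w4x.png

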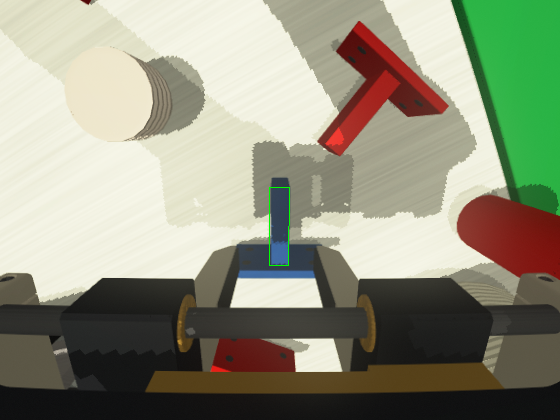

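The drawn web outline (269–289, 187–265) lies on the blue web between the open fingers, and the yaw agrees. I'll go down and grasp.

Emit:
step_arm(
  moves=[
    [0,0.1,-2.5,0,0],
    [0,0.1,-5,0,0],
    [0,0.1,-7.5,0,0],
    [0,0.1,-9.5,0,0],
    [0,0.1,-10.5,0,0],
    [0,0.1,-10.5,0,0],
    [0,0.1,-10.5,0,0],
    [0,0.1,-10.5,0,0],
  ],
)

```text
clock: 10.3
position: [592.8, 313.8, 17.0]
eef_rot: [[-0.891, 0.453, 0.004], [0.453, 0.891, 0.002], [-0.003, 0.004, -1.0]]
contact_force: [0.9, -0.0, -0.1]
opening: 46.6
```

Emit:
step_arm(
  moves=[
    [0,0,0,0,0.4],
    [0,0,0,0,1],
    [0,0,0,0,1],
    [0,0,0,0,1],
    [0,0,0,0,1],
    [0,0,0,0,1],
    [0,0,0,0,1],
    [0,0,0,0,1],
  ],
)

```text
clock: 10.97
position: [591.4, 313.4, 15.0]
eef_rot: [[-0.891, 0.453, 0.001], [0.453, 0.891, 0.001], [-0.0, 0.001, -1.0]]
contact_force: [0.1, 0.5, 1.3]
opening: 15.6
```

```bash
python3 - <<'E'
from h import *
o=env.observe(); print(o["clock"],o["position"],np.arctan2(*o["eef_rot"][1::-1,1]),o["contact_force"],o["opening"],o["eef_rot"][:,2])
E
```

```text
10.9667 [591.38222148 313.44398147  14.95628926] 1.100561194728196 [0.0562656  0.50687348 1.3093126 ] 15.55552670903469 [ 6.38388828e-04  6.24731560e-04 -9.99999601e-01]
```

Emit:
step_arm(
  moves=[
    [0,0,1,0,1],
    [0,0,3,0,1],
    [0,0,6,0,1],
    [0,0,9,0,1],
    [0,0,12,0,1],
    [0,0,14,0,1],
    [-1,-2,14,2,1],
    [-2,-5,14,4,1],
  ],
)

```text
clock: 11.63
position: [570.6, 267.1, 156.3]
eef_rot: [[-0.924, 0.383, 0.003], [0.383, 0.924, 0.004], [-0.001, 0.005, -1.0]]
contact_force: [-0.3, -0.4, -2.5]
opening: 15.7
```

Emit:
step_arm(
  moves=[
    [-1.1,-3,0,2,1],
    [-2.2,-6,0,4,1],
    [-3.3,-9,0,6,1],
    [-4.4,-12,0,8,1],
    [-5.5,-15,0,10,1],
    [-6.6,-18,0,11,1],
    [-7.7,-21,0,12.2,1],
    [-8.5,-23.5,0,12.2,1],
  ],
)

```text
clock: 12.3
position: [484.0, 25.2, 154.8]
eef_rot: [[-0.982, 0.188, -0.002], [0.188, 0.982, -0.001], [0.002, -0.002, -1.0]]
contact_force: [-0.0, -0.4, -1.7]
opening: 16.1
```

Emit:
step_arm(
  moves=[
    [-0.3,-1,0,0,1],
    [-0.3,-1,0,0,1],
    [-0.3,-1,0,0,1],
    [-0.3,-1,0,0,1],
    [-0.3,-1,0,0,1],
    [-0.3,-1,0,0,1],
    [-0.3,-1,0,0,1],
    [-0.3,-1,0,0,1],
  ],
)

```text
clock: 12.97
position: [483.2, 18.8, 154.5]
eef_rot: [[-0.983, 0.185, -0.0], [0.185, 0.983, 0.0], [0.0, 0.0, -1.0]]
contact_force: [-0.4, 0.2, -1.5]
opening: 16.0
```

```bash
python3 - <<'E'
from h import *
import pickle
o=env.observe(); print(o["clock"],o["position"],np.arctan2(*o["eef_rot"][1::-1,1]),o["contact_force"],o["opening"],o["eef_rot"][:,2])
ims=[]
for n in("wrist","scene","top"):
    C=cal(n); im=vision.snapshot(n)[:,:,::-1]; cv2.imwrite(f"pics/{n}5.png",im); pickle.dump(C,open(n+"5.pkl","wb"))
a=cv2.imread("pics/wrist5.png")[:300]; b=cv2.imread("pics/scene5.png")[150:300,180:400]
cv2.imwrite("pics/c5.png",np.vstack([cv2.resize(a,(560,300)),cv2.resize(b[20:],(560,300),interpolation=cv2.INTER_CUBIC)]))
E
```

```text
12.9667 [483.19415327  18.782393   154.50289741] 1.3845697225207687 [-0.38483294  0.15990069 -1.52182908] 15.978721043710214 [-2.45047989e-04  8.33417995e-05 -9.99999967e-01]
```

View pics/c5.png

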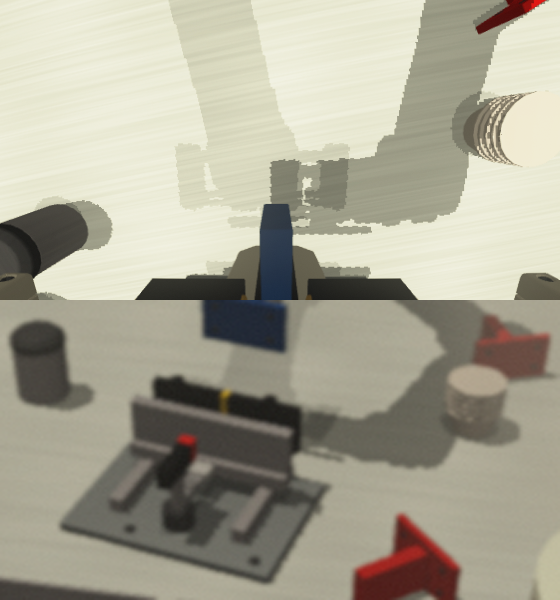

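Top half: the web is held straight between the fingers. Bottom half (scene view): the blue plate hangs in front of the face, with the handle's red end towards the rail. I'll lower it to level.

Emit:
step_arm(
  moves=[
    [0,-0.1,-2,0,1],
    [0,-0.1,-4,0,1],
    [0,-0.1,-6,0,1],
    [0,-0.1,-8,0,1],
    [0,-0.1,-9.4,0,1],
    [0,-0.1,-9.4,0,1],
    [0,-0.1,-9.4,0,1],
    [0,-0.1,-9.4,0,1],
  ],
)

```text
clock: 13.78
position: [483.9, 17.0, 61.4]
eef_rot: [[-0.982, 0.187, 0.002], [0.187, 0.982, 0.0], [-0.001, 0.0, -1.0]]
contact_force: [0.6, 0.6, -2.4]
opening: 15.9
```

Emit:
step_arm(
  moves=[
    [0.5,-0.1,0,0,1],
    [1,-0.2,0,0,1],
    [1.5,-0.3,0,0,1],
    [2,-0.4,0,0,1],
    [2.5,-0.5,0,0,1],
    [2.5,-0.5,0,0,1],
    [2.5,-0.5,0,0,1],
    [2.5,-0.5,0,0,1],
  ],
)

```text
clock: 14.45
position: [507.7, 12.1, 60.5]
eef_rot: [[-0.982, 0.186, -0.001], [0.186, 0.982, -0.0], [0.001, -0.0, -1.0]]
contact_force: [-0.3, -0.4, -1.9]
opening: 15.7
```

```bash
cat > chk.py <<'E'
from h import *
import sys
o=env.observe(); R=o["eef_rot"]; p=o["position"]; x=np.array([.982,-.187,0]); 
print(o["clock"],p,np.arctan2(R[1,1],R[0,1]),"F",o["contact_force"],"push",-o["contact_force"]@x,"tau",o["wrist_torque"],o["opening"])
d=p-[569,1.6,0]; print("along",d@x,"lateral",d@[.187,.982,0])
for n,(u0,v0,u1,v1),z in(("scene",(200,150,330,260),4),("top",(240,170,340,240),6)):
    C=cal(n); im=vision.snapshot(n)[:,:,::-1]; cv2.imwrite(f"pics/{n}_{sys.argv[1]}.png",im)
    bx=-R[:,0]; by=R[:,1]; g=p+[0,0,15]; P=[g+46.5*bx+s*45*by+h*np.array([0,0,1.]) for s in(1,-1) for h in(30,-30)]
    print(n,"pred plate corners TL BL TR BR",proj(C,P).round(1).tolist())
    hsv=cv2.cvtColor(im,cv2.COLOR_BGR2HSV); m=cv2.inRange(hsv,(95,70,25),(125,255,255)); k=np.zeros_like(m); k[v0:v1,u0:u1]=m[v0:v1,u0:u1]
    c=cv2.findContours(k,0,2)[0]
    if c: c=max(c,key=cv2.contourArea); print("  blue",cv2.approxPolyDP(c,2,True).reshape(-1,2).tolist())
    Y=cv2.inRange(hsv,(20,100,50),(35,255,255)); a=np.argwhere(Y[v0:v1,u0:u1])[:,::-1]+[u0,v0]; print("  yellow",a.mean(0),a.min(0),a.max(0),"pred top mark",proj(C,[[569,1.6,105],[569+11.8,1.6-2.2,105]]).round(1).tolist())
    cv2.imwrite(f"pics/{n}_{sys.argv[1]}x.png",cv2.resize(im[v0:v1,u0:u1],None,fx=z,fy=z,interpolation=cv2.INTER_CUBIC))
E
python3 chk.py a
```

```text
14.45 [507.70045779  12.09231178  60.48857751] 1.3832936750554476 F [-0.31803414 -0.37291294 -1.8979755 ] push 0.2425748019474095 tau [ 0.01576555  0.08026149 -0.02855042] 15.737403875934087
along -62.15821275607612 lateral -1.1595642226530836
scene pred plate corners TL BL TR BR [[286.2, 208.6], [286.0, 227.1], [254.1, 201.2], [254.8, 219.6]]
  blue [[286, 210], [285, 207], [278, 205], [277, 198], [271, 204], [257, 202], [260, 206]]
  yellow [268.44897959 209.7755102 ] [262 173] [289 218] pred top mark [[268.1, 208.4], [266.3, 210.9]]
top pred plate corners TL BL TR BR [[268.4, 209.6], [268.8, 211.8], [303.1, 216.6], [301.9, 218.4]]
  blue [[253, 231]]
  yellow [286.8 204. ] [285 203] [288 205] pred top mark [[286.6, 207.0], [287.5, 202.4]]
```

View pics/scene_ax.png

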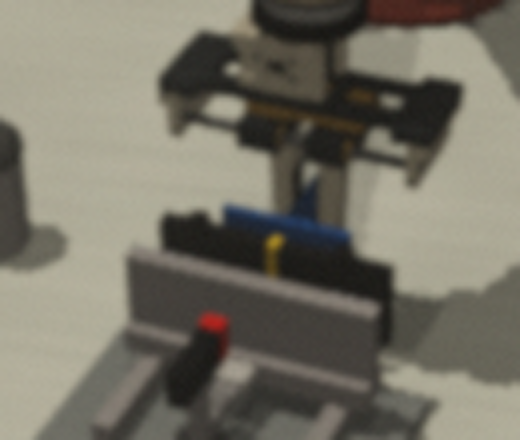

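The plate is level in front of the face and the predicted corners agree to about 1 px (2.8 mm/px). Now a gentle press, read by force.

Emit:
step_arm(
  moves=[
    [0.4,0,0,0,1],
    [0.8,-0.1,0,0,1],
    [1.2,-0.2,0,0,1],
    [1.5,-0.25,0,0,1],
    [1.8,-0.3,0,0,1],
    [2.1,-0.35,0,0,1],
    [2.3,-0.4,0,0,1],
    [2.3,-0.4,0,0,1],
  ],
)

```text
clock: 15.22
position: [530.4, 8.1, 60.3]
eef_rot: [[-0.982, 0.187, -0.002], [0.187, 0.982, 0.0], [0.002, -0.0, -1.0]]
contact_force: [-3.1, 0.6, -0.5]
opening: 15.8
```

Emit:
step_arm(
  moves=[
    [0.1,0,0,0,1],
    [0.2,0,0,0,1],
    [0.2,0,0,0,1],
    [0.2,0,0,0,1],
    [0.2,0,0,0,1],
    [0.2,0,0,0,1],
    [0.2,0,0,0,1],
    [0.2,0,0,0,1],
  ],
)

```text
clock: 15.88
position: [532.5, 7.8, 60.4]
eef_rot: [[-0.982, 0.187, -0.001], [0.187, 0.982, -0.0], [0.001, -0.0, -1.0]]
contact_force: [-4.8, -0.0, -2.9]
opening: 16.0
```

```bash
python3 chk.py b
```

```text
15.8833 [532.49488385   7.84326737  60.37236148] 1.3828936874971038 F [-4.82902138 -0.03946531 -2.87623223] push 4.734718980301558 tau [-0.07648028  0.93153387 -0.22011474] 15.969596644856445
along -37.015515060348406 lateral -0.6955681630712921
scene pred plate corners TL BL TR BR [[282.8, 214.1], [282.7, 232.7], [250.3, 206.4], [251.1, 224.9]]
  blue [[282, 214], [274, 210], [274, 203], [269, 209], [253, 207]]
  yellow [268.15384615 208.38461538] [264 179] [290 218] pred top mark [[268.1, 208.4], [266.3, 210.9]]
top pred plate corners TL BL TR BR [[270.2, 200.0], [270.5, 202.5], [304.9, 206.9], [303.6, 209.2]]
  blue [[313, 220]]chk.py:13: RuntimeWarning: Mean of empty slice.
  Y=cv2.inRange(hsv,(20,100,50),(35,255,255)); a=np.argwhere(Y[v0:v1,u0:u1])[:,::-1]+[u0,v0]; print("  yellow",a.mean(0),a.min(0),a.max(0),"pred top mark",proj(C,[[569,1.6,105],[569+11.8,1.6-2.2,105]]).round(1).tolist())
  ret = um.true_divide(
Traceback (most recent call last):
  File "chk.py", line 13, in <module>
    Y=cv2.inRange(hsv,(20,100,50),(35,255,255)); a=np.argwhere(Y[v0:v1,u0:u1])[:,::-1]+[u0,v0]; print("  yellow",a.mean(0),a.min(0),a.max(0),"pred top mark",proj(C,[[569,1.6,105],[569+11.8,1.6-2.2,105]]).round(1).tolist())
                                                                                                                           ~~~~~^^^
ValueError: zero-size array to reduction operation minimum which has no identity
```

```bash
cat > lat.py <<'E'
from h import *
import sys
C=cal("scene"); im=cv2.imread(f"pics/scene_{sys.argv[1]}.png").astype(float); p=env.observe()["position"]
x=np.array([.982,-.187,0]); y=np.array([.187,.982,0]); m=np.array([569,1.6,0]); a=(p-m)@x+46.5
t=np.arange(-70,70.5,1)
def prof(w,s0,s1,z0,z1):
    P=[[m+s*x+k*y+[0,0,z] for s in np.linspace(s0,s1,5) for z in np.linspace(z0,z1,3)] for k in t]
    uv=proj(C,np.array(P).reshape(-1,3)).astype(np.float32)
    return cv2.remap(w,uv[:,:1].copy(),uv[:,1:].copy(),1).reshape(len(t),-1).mean(1)
b=prof((im[:,:,0]-im[:,:,2]).astype(np.float32),a-8,a,104,105); q=prof((im[:,:,2]-im[:,:,0]).astype(np.float32),a+2,a+12,105,105)
h=(b.max()+np.median(b[:15]))/2; i=np.where(b>h)[0]; print("blue edges",t[i[0]],t[i[-1]],"mid",(t[i[0]]+t[i[-1]])/2)
w=np.clip(q-q.max()*.5,0,None)*(abs(t)<25); print("yellow mid",(w*t).sum()/w.sum(),"tool lateral",(p-m)@y); print(b[::5].round(),q[::5].round())
# heights: vertical profile of blue top edge
for k in(-30,30):
  z=np.arange(85,125,1.); uv=proj(C,[m+(a-0)*x+k*y+[0,0,v] for v in z]).astype(np.float32); print(k,cv2.remap((im[:,:,0]-im[:,:,2]).astype(np.float32),uv[:,:1].copy(),uv[:,1:].copy(),1).ravel()[::3].round(), "z",z[::3])
E
python3 lat.py b
```

```text
blue edges -38.0 42.0 mid 2.0
yellow mid 3.0788777692457394 tool lateral -0.6558411990014569
[-21. -19. -16.  -8.  -5.  -2.  11.  20.  19.  19.  21.  21.  27.  24.
   8.  20.  46.  42.  36.  32.  28.  30.  23.   3.  -5. -10. -18. -21.
 -21.] [ 10.   9.   9.   7.   5.   4.  -1.  -6.  -7.  -8.  -7.  -6.  -9.   0.
  63.  77.   8. -10.  -8.  -8.  -8.  -9.  -7.  -1.   4.   5.   7.  10.
  11.]
-30 [ -5.  -5.  -4.  -5.  -3.   6.  21.  28.  16.  -4. -18. -22. -23. -22.] z [ 85.  88.  91.  94.  97. 100. 103. 106. 109. 112. 115. 118. 121. 124.]
30 [ -5.  -5.  -5.  -4.  -2.   7.  24.  36.  28.   6. -12. -18. -19. -19.] z [ 85.  88.  91.  94.  97. 100. 103. 106. 109. 112. 115. 118. 121. 124.]
```

The scene view puts the plate about 1 mm to the −y side of the mark, and tool lateral reads −0.7 mm, so the two agree. I'll back off, shift 1 mm and press again.

Emit:
step_arm(
  moves=[
    [-0.7,0.13,0,0,1],
    [-1.4,0.27,0,0,1],
    [-1.4,0.37,-0.04,0,1],
    [-1.4,0.37,-0.04,0,1],
    [-1.0,0.29,-0.04,0,1],
    [-0.6,0.21,-0.04,0,1],
    [-0.3,0.15,-0.04,0,1],
    [0,0.1,-0.04,0,1],
  ],
)

```text
clock: 16.65
position: [532.3, 9.4, 60.0]
eef_rot: [[-0.982, 0.187, -0.003], [0.187, 0.982, 0.001], [0.003, 0.0, -1.0]]
contact_force: [-3.2, 2.3, -0.6]
opening: 15.9
```

Emit:
step_arm(
  moves=[
    [0.1,-0.02,0,0,1],
    [0.2,-0.04,0,0,1],
    [0.3,-0.06,0,0,1],
    [0.4,-0.08,0,0,1],
    [0.5,-0.09,0,0,1],
    [0.5,-0.09,0,0,1],
    [0.5,-0.09,0,0,1],
    [0.5,-0.09,0,0,1],
  ],
)

```text
clock: 17.32
position: [536.1, 8.6, 59.8]
eef_rot: [[-0.982, 0.187, -0.004], [0.187, 0.982, 0.001], [0.004, -0.0, -1.0]]
contact_force: [-5.8, 3.6, 0.7]
opening: 15.7
```

```bash
python3 chk.py c 2>/dev/null; python3 lat.py c
```

```text
17.3167 [536.06269628   8.61734488  59.83050192] 1.3831663739290136 F [-5.78920362  3.63523948  0.69366515] push 6.364787735815639 tau [ 0.33011975  1.04912002 -0.19532041] 15.720249203533136
along -33.65667575007075 lateral 0.7317568772533809
scene pred plate corners TL BL TR BR [[282.8, 215.1], [282.7, 233.8], [250.3, 207.5], [251.1, 226.0]]
  blue [[268, 210], [270, 213], [282, 215], [274, 210], [274, 204]]
  yellow [267.3        211.13333333] [263 185] [282 218] pred top mark [[268.1, 208.4], [266.3, 210.9]]
top pred plate corners TL BL TR BR [[269.9, 198.6], [270.2, 201.2], [304.6, 205.6], [303.3, 207.9]]
  blue [[255, 224]]
blue edges -37.0 44.0 mid 3.5
yellow mid 2.990306048274599 tool lateral 0.7160413778153522
[-20. -19. -18.  -9.  -4.  -5.   4.  19.  18.  13.  16.  13.  18.  17.
  -3.  16.  40.  43.  38.  34.  24.  27.  27.   9.  -4.  -8. -17. -22.
 -21.] [ 10.   9.   9.   7.   4.   6.   3.  -5.  -9.  -7.  -7.  -7.  -8.   2.
  67.  79.   9. -10.  -9. -11.  -9. -10. -11.  -3.   4.   5.   7.  10.
  10.]
-30 [ -6.  -4.  -5.  -5.  -4.   7.  25.  31.  14.  -7. -19. -22. -22. -22.] z [ 85.  88.  91.  94.  97. 100. 103. 106. 109. 112. 115. 118. 121. 124.]
30 [ -4.  -5.  -6.  -5.  -2.   7.  25.  34.  23.   0. -14. -18. -18. -18.] z [ 85.  88.  91.  94.  97. 100. 103. 106. 109. 112. 115. 118. 121. 124.]
```

View pics/scene_cx.png

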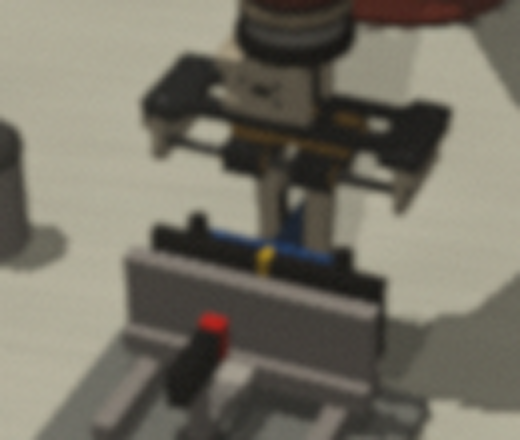

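The scene view shows the plate against the face, with the yellow mark at (265,258) near the plate's middle. However, about 2.5 N of sideways friction is stored because I did not retract fully. I'll retract clear, let it settle and press straight in.

Emit:
step_arm(
  moves=[
    [-0.7,0.13,0,0,1],
    [-1.4,0.27,0,0,1],
    [-2.1,0.4,0,0,1],
    [-2.4,0.46,0,0,1],
    [-2.4,0.46,0,0,1],
    [-2.4,0.46,0,0,1],
    [-2.4,0.46,0,0,1],
    [-2.4,0.46,0,0,1],
  ],
)

```text
clock: 18.08
position: [514.9, 12.6, 60.4]
eef_rot: [[-0.982, 0.187, 0.001], [0.187, 0.982, -0.0], [-0.001, 0.0, -1.0]]
contact_force: [-0.7, 0.5, -2.0]
opening: 16.0
```

Emit:
step_arm(
  moves=[
    [0,0,0,0,1],
    [0,0,0,0,1],
    [0,0,0,0,1],
    [0.3,-0.06,0,0,1],
    [0.5,-0.1,0,0,1],
    [0.7,-0.13,0,0,1],
    [0.8,-0.15,0,0,1],
    [0.9,-0.17,0,0,1],
  ],
)

```text
clock: 18.75
position: [523.3, 11.0, 60.2]
eef_rot: [[-0.982, 0.187, 0.0], [0.187, 0.982, -0.0], [-0.0, -0.0, -1.0]]
contact_force: [-0.0, -0.8, -1.7]
opening: 15.9
```

```bash
python3 chk.py d 2>/dev/null|head -2
```

```text
18.75 [523.34703673  11.01068598  60.1898807 ] 1.3831705578925786 F [-0.02184868 -0.83884272 -1.67917388] push -0.13540818257896062 tau [0.00349713 0.0225099  0.01320347] 15.922761879091436
along -46.59100821201421 lateral 0.7041895010735522
```

Emit:
step_arm(
  moves=[
    [0,-0.04,0,0,1],
    [0.2,-0.08,0,0,1],
    [0.4,-0.12,0,0,1],
    [0.6,-0.15,0,0,1],
    [0.8,-0.19,0,0,1],
    [1.0,-0.23,0,0,1],
    [1.2,-0.27,0,0,1],
    [1.4,-0.3,0,0,1],
  ],
)

```text
clock: 19.52
position: [535.4, 8.3, 59.9]
eef_rot: [[-0.982, 0.187, -0.004], [0.187, 0.982, 0.0], [0.004, -0.0, -1.0]]
contact_force: [-6.3, 1.6, 0.3]
opening: 15.9
```

Emit:
step_arm(
  moves=[
    [0.05,-0.01,0,0,1],
    [0.05,-0.01,0,0,1],
    [0.05,-0.01,0,0,1],
    [0.05,-0.01,0,0,1],
    [0.05,-0.01,0,0,1],
    [0.05,-0.01,0,0,1],
    [0.05,-0.01,0,0,1],
    [0.05,-0.01,0,0,1],
  ],
)

```text
clock: 20.18
position: [535.5, 8.2, 59.8]
eef_rot: [[-0.982, 0.187, -0.005], [0.187, 0.982, 0.0], [0.005, -0.001, -1.0]]
contact_force: [-5.2, 1.6, -1.0]
opening: 15.8
```

```bash
python3 chk.py e 2>/dev/null; python3 lat.py e
```

```text
20.1833 [535.53604061   8.19470796  59.81907166] 1.3828014208807333 F [-5.21685063  1.55913755 -0.99125277] push 5.414506036726625 tau [ 0.13536806  1.01532306 -0.23998964] 15.825688531771357
along -34.0948185110085 lateral 0.21824281266183815
scene pred plate corners TL BL TR BR [[282.7, 215.0], [282.6, 233.7], [250.2, 207.3], [250.9, 225.8]]
  blue [[267, 210], [282, 215], [274, 211], [274, 204]]
  yellow [268.18421053 206.28947368] [261 180] [290 218] pred top mark [[268.1, 208.4], [266.3, 210.9]]
top pred plate corners TL BL TR BR [[270.1, 198.8], [270.4, 201.4], [304.7, 205.8], [303.5, 208.1]]
  blue [[254, 225]]
blue edges -36.0 44.0 mid 4.0
yellow mid 3.0547530549633906 tool lateral 0.24362672669327168
[-20. -20. -17.  -9.  -5.  -5.   3.  13.  17.  14.  15.  14.  22.  18.
   5.  18.  38.  42.  35.  27.  24.  24.  24.   8.  -4.  -8. -18. -21.
 -22.] [ 10.   9.   9.   8.   5.   5.   2.  -5.  -8.  -6.  -8.  -7.  -8.   1.
  66.  78.  11. -11.  -9. -10.  -9.  -9.  -9.  -4.   3.   4.   7.  10.
  11.]
-30 [ -4.  -4.  -6.  -6.  -4.   5.  24.  28.   9. -10. -20. -22. -22. -22.] z [ 85.  88.  91.  94.  97. 100. 103. 106. 109. 112. 115. 118. 121. 124.]
30 [ -4.  -4.  -6.  -5.  -2.   9.  27.  35.  21.  -2. -15. -18. -19. -18.] z [ 85.  88.  91.  94.  97. 100. 103. 106. 109. 112. 115. 118. 121. 124.]
```

Emit:
step_arm(
  moves=[
    [0.1,-0.02,0,0,1],
    [0.2,-0.04,0,0,1],
    [0.3,-0.06,0,0,1],
    [0.32,-0.06,0,0,1],
    [0.32,-0.06,0,0,1],
    [0.32,-0.06,0,0,1],
    [0.32,-0.06,0,0,1],
    [0.32,-0.06,0,0,1],
  ],
)

```text
clock: 20.95
position: [537.9, 7.8, 59.6]
eef_rot: [[-0.982, 0.187, -0.006], [0.187, 0.982, 0.001], [0.006, -0.001, -1.0]]
contact_force: [-7.1, 1.7, 1.4]
opening: 16.0
```

Emit:
step_arm(
  moves=[
    [0,0,0,0,1],
    [0,0,0,0,1],
    [0,0,0,0,1],
    [0,0,0,0,1],
    [0,0,0,0,1],
    [0,0,0,0,1],
    [0,0,0,0,1],
    [0,0,0,0,1],
  ],
)

```text
clock: 21.62
position: [537.9, 7.8, 59.6]
eef_rot: [[-0.982, 0.187, -0.006], [0.187, 0.982, 0.001], [0.006, -0.001, -1.0]]
contact_force: [-6.0, 1.0, 1.3]
opening: 15.8
```

```bash
python3 chk.py f 2>/dev/null; python3 lat.py f|head -2; python3 - <<'E'
from h import *
x=np.array([.982,-.187,0]);v=[]
for i in range(8): vision.snapshot("wrist"); o=env.observe(); v.append(-o["contact_force"]@x)
print(np.round(v,1),o["position"],o["clock"])
E
```

```text
21.6167 [537.8545138    7.79901221  59.63807803] 1.3828268051554446 F [-6.02675548  0.95782894  1.26912863] push 6.097387891897654 tau [ 0.17809793  1.21020591 -0.27709555] 15.841890705583225
along -31.74408273549997 lateral 0.26322406535858917
scene pred plate corners TL BL TR BR [[282.4, 215.6], [282.3, 234.3], [249.8, 207.9], [250.6, 226.4]]
  blue [[268, 210], [272, 214], [283, 215], [276, 213], [273, 205]]
  yellow [265.9        213.33333333] [263 186] [282 218] pred top mark [[268.1, 208.4], [266.3, 210.9]]
top pred plate corners TL BL TR BR [[270.3, 197.9], [270.5, 200.6], [304.9, 204.9], [303.6, 207.2]]
  blue [[255, 223]]
blue edges -36.0 45.0 mid 4.5
yellow mid 2.8386854908355184 tool lateral 0.26304514321994316
[6.3 6.6 6.4 7.2 6.9 6.9 7.1 5.4] [537.8305429    7.78714479  59.63335315] 22.1167
```

Emit:
step_arm(
  moves=[
    [0.05,-0.01,0,0,1],
    [0.1,-0.02,0,0,1],
    [0.1,-0.02,0,0,1],
    [0.1,-0.02,0,0,1],
    [0.1,-0.02,0,0,1],
    [0.1,-0.02,0,0,1],
    [0.1,-0.02,0,0,1],
    [0.1,-0.02,0,0,1],
  ],
)

```text
clock: 22.78
position: [538.6, 7.6, 59.6]
eef_rot: [[-0.982, 0.187, -0.007], [0.187, 0.982, 0.001], [0.007, -0.001, -1.0]]
contact_force: [-7.1, 2.1, 0.8]
opening: 15.9
```

```bash
python3 - <<'E'
from h import *
x=np.array([.982,-.187,0]);v=[]
for i in range(10): im=vision.snapshot("wrist")[:,:,::-1]; o=env.observe(); v.append(-o["contact_force"]@x)
print(np.round(v,1),np.mean(v),o["position"],o["opening"],o["clock"]); cv2.imwrite("pics/wrist6.png",im)
for n in("wrist5","wrist6"):
    m=cv2.inRange(cv2.cvtColor(cv2.imread(f"pics/{n}.png"),cv2.COLOR_BGR2HSV),(95,80,25),(125,255,255)); m[:,:240]=0;m[:,320:]=0;m[:150]=0
    c=max(cv2.findContours(m,0,2)[0],key=cv2.contourArea); print(n,cv2.boundingRect(c),[(r,np.where(m[r])[0].min(),np.where(m[r])[0].max()) for r in(210,225,240)])
cv2.imwrite("pics/fin.png",np.vstack([cv2.resize(cv2.imread("pics/wrist5.png")[180:330,180:380],(560,300)),cv2.resize(im[180:330,180:380],(560,300))]))
E
```

```text
[6.6 6.9 6.9 7.  7.6 6.8 6.3 7.8 7.5 6.5] 6.994780660857425 [538.59886074   7.61472444  59.60350627] 15.68356532262495 23.2833Traceback (most recent call last):
  File "<stdin>", line 7, in <module>
    return umr_minimum(a, axis, None, out, keepdims, initial, where)
ValueError: zero-size array to reduction operation minimum which has no identity
```

```bash
python3 - <<'E'
import cv2,numpy as np
A=[cv2.resize(cv2.imread(f"pics/{n}.png")[180:330,180:380],(560,300)) for n in("wrist5","wrist6")]
cv2.imwrite("pics/fin.png",np.vstack(A))
E
```

```text
(no output)
```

View pics/fin.png

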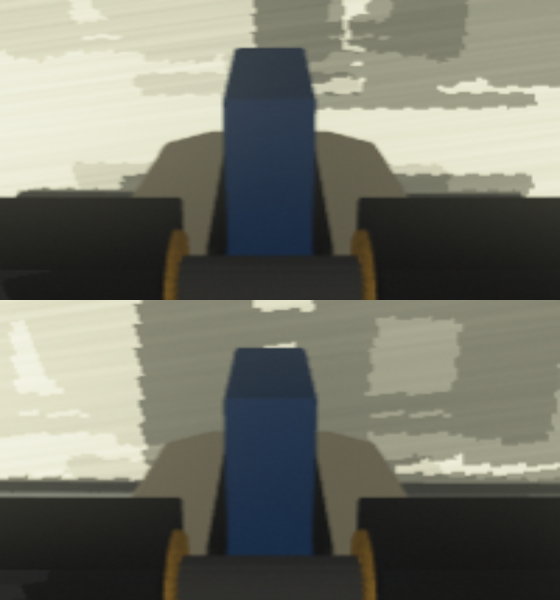

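The web sits the same in the jaws before pressing (top) and after (bottom). The free-end edge is at row 100 in both, so it has not slipped or tilted. The push is steady at 7.0 N, so I'm handing in.

```bash
python3 -c "
from cell import env
print(env.sign_off())"
```

```text
the job is handed in; nothing more can be done
None
```

I turned the T-handle clockwise to its stop, then picked up the blue bracket. I handed in at about 23 s, still holding it against the rubber face and pushing. The sign-off reported no verdict.

| Check | Last reading |
|---|---|
| Lock | Bar 1.59 rad from free (locked is above 1.4), measured once after the turn, before pressing. Red end towards the rail in the pictures. The push held steady well above the 2 N at which an unlocked rail slides. |
| Push | Mean 7.0 N over 10 readings (6.3–7.8); never above about 7.8 N in any reading. |
| Height | Top edge about 104.6 mm above the table, against the face's 105 mm. |
| Angle | Aligned with the face to within about 0.01 rad. |
| Grip | No slip or tilt: the web looks the same in the wrist view before and after pressing. |
| Bystanders | I did not touch the cups, shaker, tub or red look-alikes. I did not measure their positions again at the end. |

- **Centring:** the checks disagreed slightly. The arm's position put the bracket 0.3 mm from the mark, while the blurry scene view (about 2.8 mm per pixel) suggested 1–1.7 mm to the left (+y). I did not correct further, as that is within the scene camera's uncertainty.
- **First press:** it was about 1 mm off to the side, and the first correction stored some sideways friction. I backed fully clear and pressed again; about 0.7 N of sideways force remained in the last single reading.

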